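# Draw a fresh nut sample from the spring-gate dispenser

## Task

The little steel pan still holds three walnuts from the last sample: tip them all out into the white bowl, then stand the pan upright on the dispenser's base, centred under the spout, and let go of it. Then pull the dispenser's spring-loaded slide out by its black tab until the red line on the slide is level with the edge of its guide, so that all the hazelnuts drop into the pan, and finish while still holding the slide at that mark. Spill nothing and leave the tub on the scale where it is.

Things in the scene. Friction and masses are not known exactly. Their poses are not given: they have to be found in the camera images.
- pan: Small flared steel pan with a straight black handle, 0.26 kg, loose. Origin: centre of its underside; z up when it stands, handle along its -x. Foot 60 mm across, rim 124 mm across at 38 mm height; sides flare 42 degrees from the axis, so it empties when tipped some 70 degrees or more. Wall 3 mm, inner floor at 5 mm; 252 mm long with the handle, 46 mm high.
- pan_grip (a point): Place to grip the pan's black handle: 125 mm from the pan's axis along its -x, 38.5 mm above the underside. The handle there is a bar 16 mm wide (pan's y), 14 mm high and 100 mm long (pan's x from -90 to -190 mm).
- bowl: White open bowl for the discarded nuts, rim 156 mm across, 60 mm high, loose, 0.7 kg. Origin: centre of the underside.
- walnut0: Walnut in the shell (light brown), about 29 mm across, loose, 12 g; starts in the pan. Origin: its centre.
- walnut1: Walnut in the shell (light brown), about 29 mm across, loose, 12 g; starts in the pan. Origin: its centre.
- walnut2: Walnut in the shell (light brown), about 29 mm across, loose, 12 g; starts in the pan. Origin: its centre.
- hazelnut0: Hazelnut in the shell (dark brown), about 21 mm across, loose, 10 g; starts in the dispenser's hopper, resting on the slide. Origin: its centre.
- hazelnut1: Hazelnut in the shell (dark brown), about 21 mm across, loose, 10 g; starts in the dispenser's hopper, resting on the slide. Origin: its centre.
- hazelnut2: Hazelnut in the shell (dark brown), about 21 mm across, loose, 10 g; starts in the dispenser's hopper, resting on the slide. Origin: its centre.
- hazelnut3: Hazelnut in the shell (dark brown), about 21 mm across, loose, 10 g; starts in the dispenser's hopper, resting on the slide. Origin: its centre.
- hazelnut4: Hazelnut in the shell (dark brown), about 21 mm across, loose, 10 g; starts in the dispenser's hopper, resting on the slide. Origin: its centre.
- hazelnut5: Hazelnut in the shell (dark brown), about 21 mm across, loose, 10 g; starts in the dispenser's hopper, resting on the slide. Origin: its centre.
- dispenser: Fixed nut dispenser. Origin: on the worktop under the axis of hopper and spout; slide comes out to its -y. Steel base 115 mm (x -65 to +50) by 216 mm (y), 5 thick; columns at its y = -96 and +96 mm (180 apart inside), open at the front (its -x), where the pan goes in, handle towards -x. Guide 88 mm wide, y -90 to +107, z 78 to 93; spout ends at z 69.5; hopper 110 mm across, lid up to z 218.
- spout (a point): Point on the top of the dispenser's base plate (5 mm above the worktop) straight under the spout, at the middle of the dark ring drawn there: where the pan's underside centre belongs. Axes as the dispenser's.
- guide_edge (a point): Middle of the guide's end face on the slide side (dispenser's y = -90 mm), at the height of the slide's top: the edge with which the red line must be level.
- red_line (a point): Centre of the red line (3 mm wide, across the slide), on the slide's top; hidden inside the guide while the slide is in, 50 mm behind the guide's edge.
- gate (a joint): How far the slide is pulled out, m: 0 shut, 0.050 with the red line level with the guide's edge, 0.070 at the stop. Moves to the dispenser's -y. A spring draws it back (4 N at 0, 9 N at 0.050); it flies shut if let go. A 48 mm window in the slide stands exactly under the hopper at 0.050; past that the slide begins to close it again.
- pull_tab (a point): On the black upright pull tab at the outer end of the slide, 3 mm above the middle of the tab: 12 mm thick along the pull (dispenser's y), 38 mm wide (dispenser's x), reaching from 89 to 129 mm above the worktop; this point is 112 mm above the worktop. Axes as the dispenser's. At rest it is 137 mm from the hopper's axis.
- scale_tub: Square clear tub with white lid on the bench scale: a bystander, leave it. About 109x122x66 mm. Origin: underside.

How it is judged:
On the way, in this order (a step that is already met when the one before it is completed fails the run):
1. all three walnuts lie in the white bowl (horizontal distance between each of walnut0, walnut1, walnut2 and bowl below 0.068 m and height (world z) of each of walnut0, walnut1, walnut2 below 0.065 m), for 0.2 s.
2. the pan stands upright and released on the base, centred under the spout, while the slide is still in (horizontal distance between pan and spout below 0.025 m and angle between pan's own z axis and vertical below 0.1 rad and height (world z) of pan below 0.012 m and contact force between the fingers and pan below 0.1 N and value of joint gate below 0.012 m), for 0.2 s.
At the end, for the whole second after the job is handed in: The fingers hold the slide (at least 2 N on it) with the red line within 6 mm of the guide's edge; the pan stands upright on the base within 25 mm of the point under the spout; all six hazelnuts lie in the pan and all three walnuts in the white bowl (all of step 1 and value of joint gate between 0.044 and 0.056 m and contact force between the fingers and dispenser above 2 N and horizontal distance between pan and spout below 0.025 m and angle between pan's own z axis and vertical below 0.1 rad and height (world z) of pan below 0.012 m and horizontal distance between each of hazelnut0, hazelnut1, hazelnut2, hazelnut3, hazelnut4, hazelnut5 and pan below 0.058 m and height (world z) of each of hazelnut0, hazelnut1, hazelnut2, hazelnut3, hazelnut4, hazelnut5 below 0.062 m); the arm keeps its last pose, push and grip.
It fails at once if the tub on the scale is moved by more than 30 mm (distance of scale_tub from where it was at the start of the episode above 0.03 m).
It also fails if it takes over 64 s, if anything falls off the work surface, if the arm or the gripper's body presses on something with over 40 N, if the wrist force passes 120 N, or if a joint passes its speed limit or range.

## Robot

A 6-joint arm with a two-finger parallel gripper is mounted at the origin on a cart in front of the work surface, level with it; the furniture and walls round the work are solid. World frame = base frame: x ahead of the robot, y to its left, z up, the work surface at z = 0. Lengths are in m, angles in rad, forces in N, time in s.
With the tool pointing down it reaches from about 0.4 to 0.825 m from the base axis. Payload 7 kg.
Tool frame: the origin (TCP) lies on the front face of the gripper's body, between the roots of the fingers; the fingertips stand 66 mm ahead of it and the grasp point (between the pads) lies 47 mm ahead of it; z points along the fingers, y is the line along which they close (so a half turn about z gives the same grasp; the last joint's range is limited). The gripper opens to 88 mm and grips with 3 to 60 N. Pads are 19 mm wide; open, the fingers measure 130 mm over their backs; the gripper's body (78 mm by 193 mm) begins 47 mm behind the grasp point.
Start: joints at [1.418, 0.359, 0.012, 0, -1.224, -0.288], TCP at [0.288, 0.61, 0.292] pointing down, gripper open.
Joint ranges: [-3.07, 3.07], [-1.43, 2.12], [-1.02, 1.25], [-3.03, 1.67], [-3.05, -0], [-3.03, 3.03]. Speed limits (rad/s): [2.39, 2.39, 3.01, 3.14, 3.14, 3.14].

## Interface

Orientations are given as [roll, pitch, yaw] about the fixed x, y, z axes, in that order (R = Rz(yaw) Ry(pitch) Rx(roll)).
In Python, from station import arm gives the robot as it stands. The module is installed in compiled form; this text tells all that it offers.
- The arm moves only by the tool move_arm, never from a script. Its argument "increments" is a list of rows, each an object of numbers: "jaw": the gripper command: -1 is shut, 1 is fully open, values between are in proportion; "dx", "dy", "dz": the shift along the tool's x, y, z in m; "twist": the turn about the tool's z in rad. A call has 1 to 12 rows; each row shifts and turns the commanded pose from where the row before left it, along the tool's axes as they then stand; what a row does not reach is not made up. A row lasts 1/12 s, in which the tool goes at most 41.7 mm and 7.16 degrees, less where a joint would pass 70% of its speed; a pose out of reach is approached as far as the arm can. A call is refused whole if a number of a shift passes 0.0417 or a number of a turn 0.125, either way. A call with a gripper value outside its range is refused whole. The fingers move at their own pace and stop on an object; "force" is the grip in N (left out, the last holds). Time passes only in rows, so rows that do not move let the fingers close. It gives the time, the measured TCP pose, the force, the opening and the grip force at its end, in the units of the state.
- arm.get_state(): the state, without advancing time (a new reading comes with each control period).
- arm.grab_frame(name): name is "scene" or "side" or "wrist"; returns the picture (420x560x3 uint8, blue, green, red); there is no depth.
- arm.camera_info(name): a dict with "K" (3x3 intrinsics, pixels), "k1" (the pictures are not rectified: a ray, as slopes to the right and down, at radius r is drawn at 1 + k1 r^2 times it, then the intrinsics apply), "extrinsics" (4x4, takes a point from camera to world coordinates). Camera axes: x right, y down, z forward; pixel columns grow to the right and rows downward; lengths in m; the calibration is good to about 2 mm. A picture is of the moment at which its call begins: read the wrist's pose just before it. camera_info takes no time and is no camera call; for the wrist camera it gives the pose at the moment of the call.
- arm.job_done(): hands the job in; it is judged then, once.
Trained networks look in the newest picture that a camera, given by its name, has taken for a name from the list of things; names that differ only in an ending like _2 or _b are one class to them, and where a whole thing is asked for, a point or a joint stands for the part that bears it (a point fixed in the world has none). Each returns a list of dicts, best first, with "score" (0 to 1); they miss things now and then, are a little off and sometimes report something else, mostly with a low value. They report only what shows in the picture. A call takes as long as a camera call.
- arm.find_in(camera, name): "position" ([x, y, z] in m, in world coordinates, good to about 4 mm: the middle of the surface that is visible of it).
- arm.silhouettes(camera, name): "pixels" (420x560 bool, what is visible of it).
- arm.pinpoint(camera, name): "position" ([x, y, z] in m, in world coordinates, good to about 4 mm: a listed point, or the origin of a listed thing).
The state is a dict: "t": time; "q": joint angles; "qd": joint speeds; "joint_efforts": joint torques, N m; "eef_pos": TCP position; "ee_rot": TCP orientation; "force": force on the tool from outside, world axes, zero at the start; "moment": the same for the moment, N m; "width": finger opening in m; "gripper_force": force on a finger pad.
Only numpy, scipy, OpenCV 4.12 (cv2) and the standard library are available. Lean on these libraries where they do the work, as an engineer would, in place of code of your own. Each camera call takes 0.05 s, during which the arm holds its last target. There are 200 camera calls.

## Working session

There is one attempt and no reset: what is moved stays moved. The work goes in short steps, Python scripts to look and compute and a tool call to move; the robot and the scene stay as the last step left them, time stands still between calls to the robot, and variables do not carry over. Pictures are saved under pics/ and viewed, at most 10 in all, crops included, and the job is handed in when it is done.

Besides the shell and the picture viewer there is one more tool, called after ">>>" by a JSON object that holds its "fn" and its "kwargs", one argument or row to a line. move_arm: Moves the arm, as the interface text tells. Its arguments: {"type":"object","properties":{"increments":{"type":"array"},"force":{"type":"number"}},"required":["increments"]}

```bash
mkdir -p pics; python3 - <<'E'
from station import arm
import cv2,numpy as np
s=arm.get_state();print({k:np.round(v,3).tolist() for k,v in s.items()})
for c in ["scene","side"]:
    cv2.imwrite(f"pics/{c}0.png",arm.grab_frame(c))
    print(c,np.round(arm.camera_info(c)["extrinsics"][:3],3).tolist())
    for n in ["pan","pan_grip","bowl","dispenser","spout","guide_edge","pull_tab","scale_tub","walnut0"]:
        for d in arm.pinpoint(c,n)[:3]: print(c,n,np.round(d["position"],3),round(d["score"],2))
E
```

```text
{'t': 0.0, 'q': [1.418, 0.359, 0.011, -0.0, -1.224, -0.288], 'qd': [-0.0, -0.001, -0.0, -0.001, 0.001, 0.0], 'joint_efforts': [0.002, -58.272, 29.304, 6.997, 0.007, -0.0], 'eef_pos': [0.288, 0.61, 0.291], 'ee_rot': [3.14, -0.0, -0.441], 'force': [-0.163, -1.23, -0.32], 'moment': [0.028, 0.029, 0.009], 'gripper_force': 0.0, 'width': 0.087}
scene [[-0.55, -0.35, 0.759, -0.652], [-0.835, 0.247, -0.491, 0.709], [-0.015, -0.904, -0.427, 0.791]]
scene pan [ 0.618  0.09  -0.002] 0.74
scene pan_grip [0.49  0.084 0.036] 0.97
scene bowl [ 0.52   0.267 -0.002] 0.78
scene dispenser [ 0.604 -0.166 -0.001] 0.8
scene spout [ 0.609 -0.167  0.008] 0.81
scene guide_edge [ 0.598 -0.255  0.09 ] 0.89
scene pull_tab [ 0.602 -0.254  0.09 ] 0.73
scene pull_tab [ 0.6   -0.302  0.114] 0.5
scene walnut0 [0.619 0.077 0.018] 0.6
scene walnut0 [0.597 0.101 0.017] 0.45
scene walnut0 [0.631 0.107 0.021] 0.41
side [[-0.834, -0.184, 0.52, -0.076], [-0.551, 0.305, -0.777, 0.826], [-0.016, -0.934, -0.356, 0.498]]
side pan [0.616 0.094 0.001] 0.72
side pan_grip [0.492 0.085 0.037] 0.73
side dispenser [ 0.608 -0.166 -0.001] 0.75
side guide_edge [ 0.601 -0.252  0.087] 0.84
side pull_tab [ 0.602 -0.298  0.113] 0.51
side scale_tub [ 0.426 -0.453  0.043] 0.61
side walnut0 [0.636 0.104 0.018] 0.5
side walnut0 [0.603 0.104 0.025] 0.45
side walnut0 [0.618 0.078 0.022] 0.39
```

View pics/scene0.png

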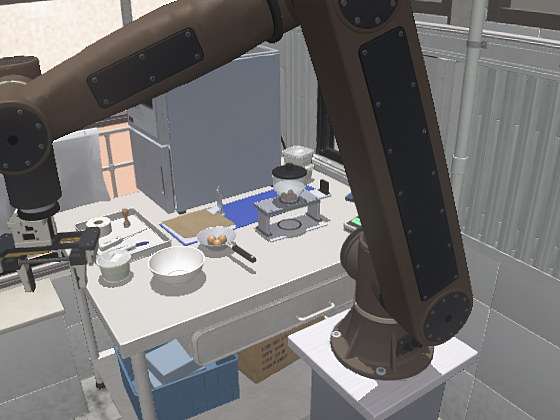

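View pics/side0.png

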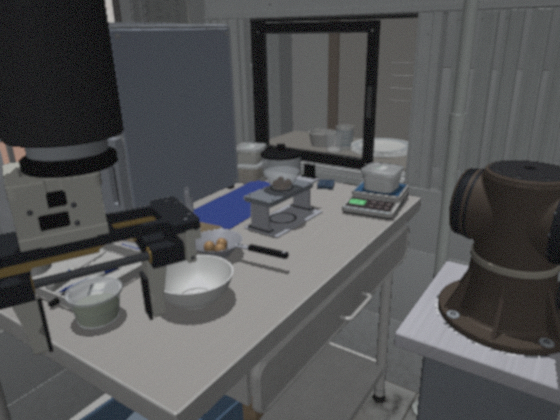

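The pan is at about (0.617, 0.092) with its handle towards the robot, the bowl at (0.52, 0.267) and the dispenser at (0.606, -0.167), nearly axis-parallel. In the scene picture the pan is at px (215,238), the bowl at (177,265), the dispenser at (290,205). The side picture agrees, with the tub on the scale at (382,178).

The tool can't tilt, so I'll grip the handle near its end and carry the pan level. Over the bowl I'll ease the grip so the pan pivots in the pads.

>>> {"fn": "move_arm", "kwargs": {
  "increments": [
    {"jaw":1,"twist":-0.125},
    {"jaw":1,"twist":-0.125},
    {"jaw":1,"twist":-0.125},
    {"jaw":1,"twist":-0.125},
    {"jaw":1,"dx":0.012,"dy":0.037},
    {"jaw":1,"dx":0.012,"dy":0.037},
    {"jaw":1,"dx":0.012,"dy":0.037},
    {"jaw":1,"dx":0.012,"dy":0.037},
    {"jaw":1,"dx":0.012,"dy":0.037},
    {"jaw":1,"dx":0.012,"dy":0.037},
    {"jaw":1,"dx":0.012,"dy":0.037},
    {"jaw":1,"dx":0.012,"dy":0.037}
  ]
}}

```text
$.increments[0]: bad value
```

>>> {"fn": "move_arm", "kwargs": {
  "increments": [
    {"jaw":1,"dx":0.012,"dy":0.037},
    {"jaw":1,"dx":0.012,"dy":0.037},
    {"jaw":1,"dx":0.012,"dy":0.037},
    {"jaw":1,"dx":0.012,"dy":0.037},
    {"jaw":1,"dx":0.012,"dy":0.037},
    {"jaw":1,"dx":0.012,"dy":0.037},
    {"jaw":1},
    {"jaw":1}
  ]
}}

```text
$.increments[0]: bad value
```

```bash
cat > h.py <<'E'
from station import arm
import cv2,numpy as np
def st():
    s=arm.get_state();print({k:np.round(s[k],3).tolist() for k in ["t","q","eef_pos","ee_rot","force","moment","width","gripper_force"]});return s
def pts(c,*names):
    arm_f=arm.grab_frame(c)
    for n in names:
        for d in arm.pinpoint(c,n)[:3]: print(c,n,np.round(d["position"],4),round(d["score"],2))
    return arm_f
E
python3 - <<'E'
from h import *
st()
f=pts("wrist","pan","pan_grip","bowl","dispenser","spout");cv2.imwrite("pics/w1.png",f)
pts("scene","pan","pan_grip","bowl","spout");pts("side","pan","pan_grip","bowl","spout","pull_tab")
E
```

```text
{'t': 1.0, 'q': [1.418, 0.359, 0.012, -0.0, -1.224, -0.288], 'eef_pos': [0.288, 0.61, 0.292], 'ee_rot': [-3.142, 0.0, -0.441], 'force': [0.363, -0.029, -0.263], 'moment': [-0.004, 0.032, -0.003], 'width': 0.087, 'gripper_force': 0.0}
scene pan [0.6196 0.0886 0.002 ] 0.93
scene pan_grip [0.492  0.0834 0.0387] 0.93
scene pan_grip [0.6308 0.1058 0.0229] 0.56
scene bowl [5.197e-01 2.674e-01 1.000e-04] 0.72
scene bowl [ 0.6015 -0.2551  0.0917] 0.5
scene spout [ 0.6091 -0.163   0.0094] 0.76
side pan [0.6157 0.0981 0.0028] 0.8
side pan_grip [0.4921 0.0858 0.0352] 0.83
side bowl [0.5196 0.2695 0.0021] 0.59
side spout [ 0.6071 -0.1644  0.0051] 0.85
side pull_tab [ 0.6022 -0.2984  0.1132] 0.5
side pull_tab [ 0.6005 -0.2006  0.0893] 0.5
```

View pics/w1.png

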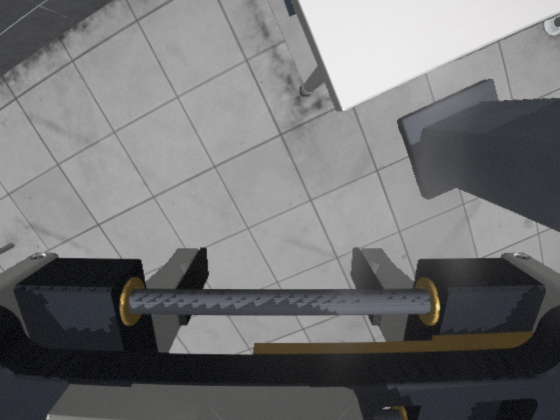

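The wrist picture shows only floor and a table corner at (340,105), because the move was refused. I think every row needs all its fields.

>>> {"fn": "move_arm", "kwargs": {
  "increments": [
    {"jaw":1,"dx":0,"dy":0,"dz":0,"twist":-0.125},
    {"jaw":1,"dx":0,"dy":0,"dz":0,"twist":-0.125},
    {"jaw":1,"dx":0,"dy":0,"dz":0,"twist":-0.125},
    {"jaw":1,"dx":0,"dy":0,"dz":0,"twist":-0.125},
    {"jaw":1,"dx":0.012,"dy":0.037,"dz":0,"twist":0},
    {"jaw":1,"dx":0.012,"dy":0.037,"dz":0,"twist":0},
    {"jaw":1,"dx":0.012,"dy":0.037,"dz":0,"twist":0},
    {"jaw":1,"dx":0.012,"dy":0.037,"dz":0,"twist":0},
    {"jaw":1,"dx":0.012,"dy":0.037,"dz":0,"twist":0},
    {"jaw":1,"dx":0.012,"dy":0.037,"dz":0,"twist":0},
    {"jaw":1,"dx":0.012,"dy":0.037,"dz":0,"twist":0}
  ]
}}

```text
t: 2.77
eef_pos: [0.3875, 0.3551, 0.2925]
ee_rot: [-3.141, -0.0, 0.06]
force: [0.1, 0.1, 0.6]
width: 0.0873
gripper_force: 0.0
```

>>> {"fn": "move_arm", "kwargs": {
  "increments": [
    {"jaw":1,"dx":0.0083,"dy":0.0346,"dz":0.005,"twist":0},
    {"jaw":1,"dx":0.0083,"dy":0.0346,"dz":0.005,"twist":0},
    {"jaw":1,"dx":0.0083,"dy":0.0346,"dz":0.005,"twist":0},
    {"jaw":1,"dx":0.0083,"dy":0.0346,"dz":0.005,"twist":0},
    {"jaw":1,"dx":0.0083,"dy":0.0346,"dz":0.005,"twist":0},
    {"jaw":1,"dx":0.0083,"dy":0.0346,"dz":0.005,"twist":0},
    {"jaw":1,"dx":0.0083,"dy":0.0346,"dz":0.005,"twist":0},
    {"jaw":1,"dx":0.0083,"dy":0.0346,"dz":0.005,"twist":0},
    {"jaw":1,"dx":0,"dy":0,"dz":0,"twist":0}
  ]
}}

```text
t: 3.52
eef_pos: [0.4699, 0.0799, 0.2513]
ee_rot: [3.141, 0.002, 0.055]
force: [0.1, 1.2, 0.4]
width: 0.0879
gripper_force: 0.0
```

```bash
python3 - <<'E'
from h import *
st()
f=pts("wrist","pan","pan_grip","bowl","walnut0");cv2.imwrite("pics/w2.png",f)
print(np.round(arm.camera_info("wrist")["extrinsics"],3).tolist())
E
```

```text
{'t': 3.517, 'q': [0.583, 0.063, -0.47, 0.0, -1.04, 1.043], 'eef_pos': [0.47, 0.08, 0.251], 'ee_rot': [3.141, 0.002, 0.055], 'force': [0.133, 1.174, 0.385], 'moment': [0.002, 0.008, 0.006], 'width': 0.088, 'gripper_force': 0.0}
wrist pan [0.6142 0.0921 0.0007] 0.74
wrist pan_grip [0.4931 0.0814 0.0431] 0.83
wrist bowl [ 0.5232  0.2662 -0.0022] 0.84
wrist walnut0 [0.6148 0.0788 0.0174] 0.82
wrist walnut0 [0.6318 0.1025 0.0232] 0.75
wrist walnut0 [0.597  0.1081 0.0203] 0.64
[[0.06, -0.95, -0.307, 0.555], [-0.998, -0.057, -0.019, 0.091], [0.0, 0.308, -0.952, 0.345], [0.0, 0.0, 0.0, 1.0]]
```

View pics/w2.png

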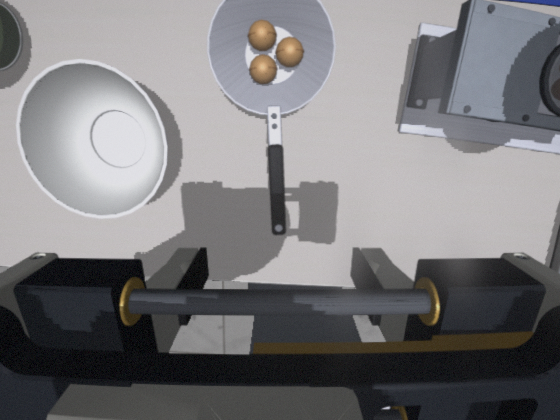

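The wrist picture shows the pan with its three walnuts at (270,50). Its handle runs from (276,148) to (279,232), the bowl is at (95,140) and the dispenser base's front edge goes from (417,25) to (401,132).

```bash
cat >> h.py <<'E'
def ray(c,uv,z):
    i=arm.camera_info(c);K=np.array(i["K"]);T=np.array(i["extrinsics"])
    m=((np.array(uv,float)-K[:2,2])/K[[0,1],[0,1]])
    p=m.copy()
    for _ in range(20): p=m/(1+i["k1"]*(p@p))
    d=T[:3,:3]@np.r_[p,1];o=T[:3,3];return o+d*(z-o[2])/d[2]
E
python3 - <<'E'
from h import *
for uv,z in [((276,148),.0455),((279,232),.0455),((271,7),.005),((95,140),.06),((402,132),.005),((418,25),.005),((560,148),.005)]: print(uv,ray("wrist",uv,z).round(4))
s=arm.silhouettes("wrist","pan")
ext=[]
m=arm.silhouettes("wrist","bowl")[0]["pixels"]
c=np.array([ray("wrist",uv,.06)[:2] for uv in cv2.findContours(m.astype(np.uint8),0,1)[0][0][:,0][::3]],np.float32)
print(cv2.minEnclosingCircle(c))
E
```

```text
(276, 148) [0.5238 0.0922 0.0455]
(279, 232) [0.4323 0.0837 0.0455]
(271, 7) [0.6633 0.1058 0.005 ]
(95, 140) [0.5239 0.2702 0.06  ]
(402, 132) [ 0.5472 -0.0508  0.005 ]
(418, 25) [ 0.6582 -0.0496  0.005 ]
(560, 148) [ 0.545  -0.2541  0.005 ]
((0.5198788046836853, 0.2760932445526123), 0.07854752987623215)
```

>>> {"fn": "move_arm", "kwargs": {
  "increments": [
    {"jaw":1,"dx":0.004,"dy":0,"dz":0.025,"twist":-0.02},
    {"jaw":1,"dx":0,"dy":0,"dz":0.035,"twist":0},
    {"jaw":1,"dx":0,"dy":0,"dz":0.04,"twist":0},
    {"jaw":1,"dx":0,"dy":0,"dz":0.035,"twist":0},
    {"jaw":1,"dx":0,"dy":0,"dz":0.02,"twist":0},
    {"jaw":1,"dx":0,"dy":0,"dz":0.007,"twist":0},
    {"jaw":0,"dx":0,"dy":0,"dz":0,"twist":0},
    {"jaw":-0.3,"dx":0,"dy":0,"dz":0,"twist":0}
  ],
  "force": 20
}}

```text
t: 4.53
eef_pos: [0.4744, 0.0856, 0.0909]
ee_rot: [3.142, -0.001, 0.081]
force: [0.2, 0.5, 0.5]
width: 0.079
gripper_force: 0.0
```

```bash
python3 - <<'E'
from h import *
st()
f=pts("wrist","pan_grip","pan");cv2.imwrite("pics/w3.png",f)
E
```

```text
{'t': 4.533, 'q': [0.588, 0.282, -0.655, 0.0, -0.634, 1.063], 'eef_pos': [0.474, 0.086, 0.091], 'ee_rot': [3.142, -0.001, 0.081], 'force': [0.157, 0.457, 0.518], 'moment': [-0.052, -0.068, 0.031], 'width': 0.079, 'gripper_force': 0.0}
wrist pan [0.6161 0.0944 0.0018] 0.78
```

View pics/w3.png

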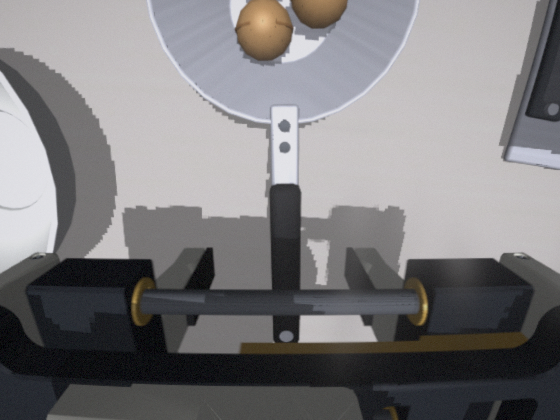

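The handle lies straight between the fingers at column 287, against a pad middle of 280, so I close.

>>> {"fn": "move_arm", "kwargs": {
  "increments": [
    {"jaw":-1,"dx":0,"dy":0,"dz":0.0,"twist":0},
    {"jaw":-1,"dx":0,"dy":0,"dz":0,"twist":0},
    {"jaw":-1,"dx":0,"dy":0,"dz":0,"twist":0},
    {"jaw":-1,"dx":0,"dy":0,"dz":0,"twist":0},
    {"jaw":-1,"dx":0,"dy":0,"dz":0,"twist":0},
    {"jaw":-1,"dx":0,"dy":0,"dz":0,"twist":0},
    {"jaw":-1,"dx":0,"dy":0,"dz":0,"twist":0},
    {"jaw":-1,"dx":0,"dy":0,"dz":0,"twist":0}
  ],
  "force": 60
}}

```text
t: 5.35
eef_pos: [0.4738, 0.0846, 0.0901]
ee_rot: [3.141, 0.0, 0.079]
force: [0.0, -0.0, -0.1]
width: 0.0157
gripper_force: 60.0
```

Gripped at 60 N. I'll lift slightly and check for droop.

>>> {"fn": "move_arm", "kwargs": {
  "increments": [
    {"jaw":-1,"dx":0,"dy":0,"dz":-0.005,"twist":0},
    {"jaw":-1,"dx":0,"dy":0,"dz":-0.01,"twist":0},
    {"jaw":-1,"dx":0,"dy":0,"dz":-0.01,"twist":0},
    {"jaw":-1,"dx":0,"dy":0,"dz":0,"twist":0},
    {"jaw":-1,"dx":0,"dy":0,"dz":0,"twist":0}
  ]
}}

```text
t: 5.77
eef_pos: [0.4737, 0.0847, 0.1153]
ee_rot: [-3.141, -0.0, 0.079]
force: [-0.2, 0.4, -2.3]
width: 0.0153
gripper_force: 60.0
```

```bash
python3 - <<'E'
from h import *
st()
f=pts("side","pan","pan_grip");cv2.imwrite("pics/s3.png",f[150:350,50:350]);pts("scene","pan","pan_grip");pts("wrist","pan")
E
```

```text
{'t': 5.767, 'q': [0.587, 0.241, -0.632, -0.0, -0.697, 1.063], 'eef_pos': [0.474, 0.085, 0.115], 'ee_rot': [-3.141, -0.0, 0.079], 'force': [-0.183, 0.44, -2.287], 'moment': [-0.053, 0.377, 0.036], 'width': 0.015, 'gripper_force': 59.998}
side pan [0.6116 0.0963 0.0243] 0.93
side pan_grip [0.4924 0.089  0.0613] 0.96
side pan_grip [0.6351 0.1024 0.0426] 0.38
scene pan [ 0.6058 -0.1681  0.0064] 0.54
scene pan_grip [0.4915 0.084  0.061 ] 0.6
wrist pan [0.6144 0.0941 0.0205] 0.91
```

The pan came up level: grip point at 0.061, pan underside at 0.02. Next I carry it to a point 114 mm short of the bowl centre, up high.

>>> {"fn": "move_arm", "kwargs": {
  "increments": [
    {"jaw":-1,"dx":0,"dy":0,"dz":-0.005,"twist":0},
    {"jaw":-1,"dx":0,"dy":0,"dz":-0.01,"twist":0},
    {"jaw":-1,"dx":0,"dy":0,"dz":-0.015,"twist":0},
    {"jaw":-1,"dx":0,"dy":0,"dz":-0.02,"twist":0},
    {"jaw":-1,"dx":0,"dy":-0.002,"dz":-0.022,"twist":0},
    {"jaw":-1,"dx":-0.001,"dy":-0.005,"dz":-0.022,"twist":0},
    {"jaw":-1,"dx":-0.003,"dy":-0.009,"dz":-0.022,"twist":0},
    {"jaw":-1,"dx":-0.005,"dy":-0.013,"dz":-0.022,"twist":0},
    {"jaw":-1,"dx":-0.005,"dy":-0.017,"dz":-0.02,"twist":0},
    {"jaw":-1,"dx":-0.005,"dy":-0.02,"dz":-0.018,"twist":0},
    {"jaw":-1,"dx":-0.005,"dy":-0.02,"dz":-0.014,"twist":0},
    {"jaw":-1,"dx":-0.005,"dy":-0.02,"dz":-0.01,"twist":0}
  ]
}}

```text
t: 7.17
eef_pos: [0.4362, 0.1889, 0.3173]
ee_rot: [-3.14, -0.002, 0.079]
force: [0.2, 0.7, -3.3]
width: 0.0158
gripper_force: 60.0
```

>>> {"fn": "move_arm", "kwargs": {
  "increments": [
    {"jaw":-1,"dx":-0.005,"dy":-0.02,"dz":-0.006,"twist":0},
    {"jaw":-1,"dx":-0.005,"dy":-0.019,"dz":-0.004,"twist":0},
    {"jaw":-1,"dx":-0.005,"dy":-0.016,"dz":0,"twist":0},
    {"jaw":-1,"dx":-0.004,"dy":-0.012,"dz":0,"twist":0},
    {"jaw":-1,"dx":-0.003,"dy":-0.006,"dz":0,"twist":0},
    {"jaw":-1,"dx":-0.002,"dy":-0.003,"dz":0,"twist":0},
    {"jaw":-1,"dx":0,"dy":0,"dz":0,"twist":0},
    {"jaw":-1,"dx":0,"dy":0,"dz":0,"twist":0}
  ]
}}

```text
t: 7.83
eef_pos: [0.4066, 0.2615, 0.325]
ee_rot: [3.141, 0.0, 0.079]
force: [-0.0, -1.1, -2.9]
width: 0.0151
gripper_force: 60.0
```

```bash
python3 - <<'E'
from h import *
st()
pts("side","pan","pan_grip","walnut0");pts("wrist","pan","bowl","walnut0");f=pts("scene","bowl");cv2.imwrite("pics/c4.png",cv2.resize(f[130:330,80:330],None,fx=2,fy=2))
E
```

```text
{'t': 7.833, 'q': [0.98, 0.016, -0.343, 0.0, -1.212, 0.67], 'eef_pos': [0.407, 0.261, 0.325], 'ee_rot': [3.141, 0.0, 0.079], 'force': [-0.022, -1.129, -2.873], 'moment': [-0.082, 0.372, 0.026], 'width': 0.015, 'gripper_force': 59.998}
side pan [0.5481 0.2734 0.2348] 0.68
side pan [0.5469 0.2631 0.2548] 0.57
side pan_grip [0.4215 0.2642 0.2715] 0.61
side walnut0 [0.5483 0.2644 0.2542] 0.53
side walnut0 [0.5391 0.2863 0.2547] 0.42
side walnut0 [0.5679 0.2826 0.2498] 0.39
wrist pan [0.5477 0.2707 0.2347] 0.61
wrist walnut0 [0.5326 0.2895 0.2551] 0.96
scene bowl [ 0.5209  0.2703 -0.0019] 0.91
scene bowl [0.5494 0.2656 0.2509] 0.69
scene bowl [ 0.6028 -0.3003  0.1115] 0.59
```

View pics/c4.png

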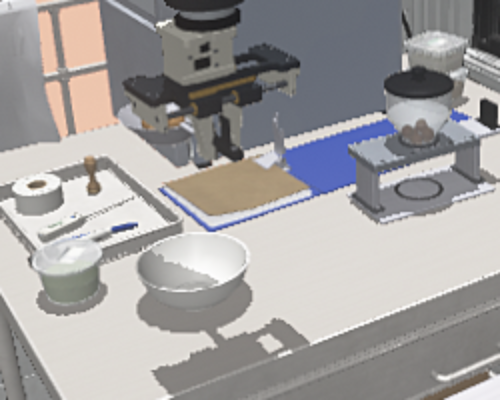

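The pan is level at (0.548, 0.272, 0.235), over the bowl in the crop at (193,270). I'll ease the grip in small steps.

>>> {"fn": "move_arm", "kwargs": {
  "increments": [
    {"jaw":-1,"dx":0,"dy":0,"dz":0,"twist":0},
    {"jaw":-1,"dx":0,"dy":0,"dz":0,"twist":0}
  ],
  "force": 45
}}

```text
t: 8.5
eef_pos: [0.4066, 0.262, 0.3252]
ee_rot: [-3.142, -0.0, 0.079]
force: [0.2, 0.7, -2.7]
width: 0.0161
gripper_force: 45.0
```

>>> {"fn": "move_arm", "kwargs": {
  "increments": [
    {"jaw":-1,"dx":0,"dy":0,"dz":0,"twist":0},
    {"jaw":-1,"dx":0,"dy":0,"dz":0,"twist":0}
  ],
  "force": 38
}}

```text
t: 8.67
eef_pos: [0.4066, 0.262, 0.3252]
ee_rot: [3.142, -0.0, 0.079]
force: [-0.4, 0.0, -2.3]
width: 0.0154
gripper_force: 38.0
```

```bash
python3 - <<'E'
from h import *
st();pts("wrist","pan");pts("side","pan")
E
```

```text
{'t': 8.667, 'q': [0.98, 0.017, -0.342, 0.0, -1.212, 0.67], 'eef_pos': [0.407, 0.262, 0.325], 'ee_rot': [3.142, -0.0, 0.079], 'force': [-0.373, 0.027, -2.293], 'moment': [-0.08, 0.382, -0.037], 'width': 0.015, 'gripper_force': 37.998}
wrist pan [0.5482 0.2711 0.2307] 0.79
side pan [0.5483 0.2742 0.2343] 0.8
```

>>> {"fn": "move_arm", "kwargs": {
  "increments": [
    {"jaw":-1,"dx":0,"dy":0,"dz":0,"twist":0},
    {"jaw":-1,"dx":0,"dy":0,"dz":0,"twist":0}
  ],
  "force": 34
}}

```text
t: 9.03
eef_pos: [0.4066, 0.262, 0.3252]
ee_rot: [-3.142, -0.0, 0.079]
force: [-0.3, -0.7, -2.6]
width: 0.0155
gripper_force: 34.0
```

>>> {"fn": "move_arm", "kwargs": {
  "increments": [
    {"jaw":-1,"dx":0,"dy":0,"dz":0,"twist":0},
    {"jaw":-1,"dx":0,"dy":0,"dz":0,"twist":0}
  ],
  "force": 31
}}

```text
t: 9.2
eef_pos: [0.4066, 0.262, 0.3252]
ee_rot: [-3.142, -0.0, 0.079]
force: [-0.3, 0.7, -2.7]
width: 0.0157
gripper_force: 31.0
```

>>> {"fn": "move_arm", "kwargs": {
  "increments": [
    {"jaw":-1,"dx":0,"dy":0,"dz":0,"twist":0},
    {"jaw":-1,"dx":0,"dy":0,"dz":0,"twist":0}
  ],
  "force": 28
}}

```text
t: 9.37
eef_pos: [0.4065, 0.2619, 0.325]
ee_rot: [3.141, 0.0, 0.079]
force: [-0.1, 0.1, -3.2]
width: 0.0157
gripper_force: 28.0
```

```bash
python3 - <<'E'
from h import *
st();pts("wrist","pan");pts("side","pan")
E
```

```text
{'t': 9.367, 'q': [0.98, 0.017, -0.342, -0.0, -1.212, 0.67], 'eef_pos': [0.407, 0.262, 0.325], 'ee_rot': [3.141, 0.0, 0.079], 'force': [-0.091, 0.061, -3.183], 'moment': [-0.045, 0.478, 0.001], 'width': 0.016, 'gripper_force': 27.999}
wrist pan [0.4944 0.2688 0.1543] 0.79
side pan [0.491  0.2704 0.1516] 0.95
```

It has slipped to about 39°, not yet enough to pour. I go on in small steps.

>>> {"fn": "move_arm", "kwargs": {
  "increments": [
    {"jaw":-1,"dx":0,"dy":0,"dz":0,"twist":0}
  ],
  "force": 28
}}

```text
t: 9.65
eef_pos: [0.4067, 0.262, 0.3252]
ee_rot: [-3.141, -0.0, 0.079]
force: [0.2, 0.1, -3.2]
width: 0.0157
gripper_force: 28.0
```

```bash
cat >> h.py <<'E'
def tilt(cams=("wrist","side")):
    s=st()
    for c in cams:
        arm.grab_frame(c)
        for d in arm.pinpoint(c,"pan")[:1]:
            p=np.array(d["position"])-s["eef_pos"]+[0,0,.051]
            print(c,np.round(d["position"],3),round(d["score"],2),"tilt",np.degrees(np.arctan2(-p[2],np.hypot(p[0],p[1])*np.sign(p[0]))).round(1)-15.7)
E
python3 -c "
from h import *
tilt();print([np.round(d['position'],3).tolist() for d in arm.pinpoint('wrist','walnut0')])"
```

```text
{'t': 9.65, 'q': [0.98, 0.016, -0.342, 0.0, -1.212, 0.67], 'eef_pos': [0.407, 0.262, 0.325], 'ee_rot': [-3.141, -0.0, 0.079], 'force': [0.234, 0.057, -3.243], 'moment': [-0.054, 0.254, -0.06], 'width': 0.016, 'gripper_force': 28.0}
wrist [0.486 0.267 0.152] 0.93 tilt 41.400000000000006
side [0.489 0.271 0.155] 0.61 tilt 39.5
[[0.494, 0.291, 0.175], [0.52, 0.252, 0.155]]
```

Stopped at 40°, with the walnuts against the front wall. I move back 15 mm so the lip pours at the bowl's middle, then ease further.

>>> {"fn": "move_arm", "kwargs": {
  "increments": [
    {"jaw":-1,"dx":-0.004,"dy":0,"dz":0,"twist":0},
    {"jaw":-1,"dx":-0.007,"dy":0,"dz":0,"twist":0},
    {"jaw":-1,"dx":-0.004,"dy":0,"dz":0,"twist":0},
    {"jaw":-1,"dx":0,"dy":0,"dz":0,"twist":0}
  ],
  "force": 32
}}

```text
t: 10.23
eef_pos: [0.3907, 0.2605, 0.3253]
ee_rot: [-3.141, 0.0, 0.08]
force: [-0.3, -0.5, -2.7]
width: 0.0157
gripper_force: 32.0
```

>>> {"fn": "move_arm", "kwargs": {
  "increments": [
    {"jaw":-1,"dx":0,"dy":0,"dz":0,"twist":0},
    {"jaw":-1,"dx":0,"dy":0,"dz":0,"twist":0}
  ],
  "force": 24
}}

```text
t: 10.4
eef_pos: [0.3916, 0.2609, 0.3254]
ee_rot: [-3.141, -0.0, 0.08]
force: [0.5, -0.9, -3.4]
width: 0.0159
gripper_force: 24.0
```

>>> {"fn": "move_arm", "kwargs": {
  "increments": [
    {"jaw":-1,"dx":0,"dy":0,"dz":0,"twist":0},
    {"jaw":-1,"dx":0,"dy":0,"dz":0,"twist":0}
  ],
  "force": 21
}}

```text
t: 10.57
eef_pos: [0.3917, 0.2608, 0.3251]
ee_rot: [3.142, 0.0, 0.079]
force: [0.0, -0.3, -3.1]
width: 0.0154
gripper_force: 21.0
```

```bash
python3 -c "
from h import *
tilt();print([np.round(d['position'],3).tolist() for d in arm.pinpoint('wrist','walnut0')])"
```

```text
{'t': 10.567, 'q': [1.007, -0.007, -0.366, 0.0, -1.212, 0.643], 'eef_pos': [0.392, 0.261, 0.325], 'ee_rot': [3.142, 0.0, 0.079], 'force': [0.028, -0.254, -3.07], 'moment': [-0.04, 0.207, -0.074], 'width': 0.015, 'gripper_force': 21.0}
wrist [0.475 0.264 0.152] 0.88 tilt 40.0
side [0.474 0.27  0.154] 0.95 tilt 39.900000000000006
[[0.478, 0.289, 0.172], [0.505, 0.255, 0.158], [0.5, 0.279, 0.156]]
```

>>> {"fn": "move_arm", "kwargs": {
  "increments": [
    {"jaw":-1,"dx":0,"dy":0,"dz":0,"twist":0},
    {"jaw":-1,"dx":0,"dy":0,"dz":0,"twist":0}
  ],
  "force": 19
}}

```text
t: 10.98
eef_pos: [0.3917, 0.2607, 0.3251]
ee_rot: [3.142, 0.0, 0.079]
force: [0.1, -0.6, -3.1]
width: 0.0155
gripper_force: 19.0
```

>>> {"fn": "move_arm", "kwargs": {
  "increments": [
    {"jaw":-1,"dx":0,"dy":0,"dz":0,"twist":0},
    {"jaw":-1,"dx":0,"dy":0,"dz":0,"twist":0}
  ],
  "force": 17
}}

```text
t: 11.15
eef_pos: [0.3917, 0.2608, 0.3252]
ee_rot: [-3.142, -0.0, 0.079]
force: [0.4, 0.9, -2.6]
width: 0.0158
gripper_force: 17.0
```

```bash
python3 -c "
from h import *
tilt();print([np.round(d['position'],3).tolist() for d in arm.pinpoint('wrist','walnut0')])"
```

```text
{'t': 11.15, 'q': [1.007, -0.007, -0.366, 0.0, -1.212, 0.643], 'eef_pos': [0.392, 0.261, 0.325], 'ee_rot': [-3.142, -0.0, 0.079], 'force': [0.376, 0.883, -2.6], 'moment': [-0.054, 0.181, -0.056], 'width': 0.016, 'gripper_force': 17.0}
wrist [0.466 0.267 0.145] 0.58 tilt 44.5
side [0.457 0.267 0.144] 0.91 tilt 47.400000000000006
[[0.469, 0.289, 0.17], [0.494, 0.277, 0.151], [0.498, 0.252, 0.151]]
```

>>> {"fn": "move_arm", "kwargs": {
  "increments": [
    {"jaw":-1,"dx":0,"dy":0,"dz":0,"twist":0},
    {"jaw":-1,"dx":0,"dy":0,"dz":0,"twist":0}
  ],
  "force": 15.5
}}

```text
t: 11.57
eef_pos: [0.3917, 0.2608, 0.3252]
ee_rot: [-3.141, -0.0, 0.079]
force: [-0.8, 0.3, -3.3]
width: 0.0158
gripper_force: 15.5
```

>>> {"fn": "move_arm", "kwargs": {
  "increments": [
    {"jaw":-1,"dx":0,"dy":0,"dz":0,"twist":0},
    {"jaw":-1,"dx":0,"dy":0,"dz":0,"twist":0}
  ],
  "force": 14
}}

```text
t: 11.73
eef_pos: [0.3917, 0.2608, 0.3252]
ee_rot: [-3.142, -0.0, 0.079]
force: [-0.0, -0.1, -2.5]
width: 0.0161
gripper_force: 14.0
```

```bash
python3 -c "
from h import *
tilt();
for c in ['wrist','side']: print([np.round(d['position'],3).tolist() for d in arm.pinpoint(c,'walnut0')])"
```

```text
{'t': 11.733, 'q': [1.007, -0.007, -0.366, 0.0, -1.212, 0.643], 'eef_pos': [0.392, 0.261, 0.325], 'ee_rot': [-3.142, -0.0, 0.079], 'force': [-0.04, -0.116, -2.524], 'moment': [-0.054, 0.195, -0.042], 'width': 0.016, 'gripper_force': 14.0}
wrist [0.454 0.261 0.14 ] 0.59 tilt 49.3
side [0.453 0.266 0.142] 0.92 tilt 49.3
[[0.498, 0.26, 0.14], [0.551, 0.286, 0.06], [0.476, 0.285, 0.142]]
[[0.526, 0.275, 0.02]]
```

One walnut is already in the bowl. I continue.

>>> {"fn": "move_arm", "kwargs": {
  "increments": [
    {"jaw":-1,"dx":0,"dy":0,"dz":0,"twist":0},
    {"jaw":-1,"dx":0,"dy":0,"dz":0,"twist":0}
  ],
  "force": 12.5
}}

```text
t: 12.2
eef_pos: [0.3917, 0.2608, 0.3252]
ee_rot: [3.142, -0.0, 0.079]
force: [-0.5, 0.0, -3.1]
width: 0.0159
gripper_force: 12.5
```

>>> {"fn": "move_arm", "kwargs": {
  "increments": [
    {"jaw":-1,"dx":0,"dy":0,"dz":0,"twist":0},
    {"jaw":-1,"dx":0,"dy":0,"dz":0,"twist":0}
  ],
  "force": 11
}}

```text
t: 12.37
eef_pos: [0.3917, 0.2608, 0.3252]
ee_rot: [-3.142, -0.0, 0.079]
force: [-0.3, -0.6, -2.3]
width: 0.0155
gripper_force: 11.0
```

```bash
python3 -c "
from h import *
tilt();
for c in ['wrist','side']: print([np.round(d['position'],3).tolist() for d in arm.pinpoint(c,'walnut0')])"
```

```text
{'t': 12.367, 'q': [1.007, -0.007, -0.366, 0.0, -1.212, 0.643], 'eef_pos': [0.392, 0.261, 0.325], 'ee_rot': [-3.142, -0.0, 0.079], 'force': [-0.306, -0.595, -2.307], 'moment': [-0.113, 0.19, 0.02], 'width': 0.016, 'gripper_force': 11.0}
wrist [0.442 0.264 0.133] 0.81 tilt 54.39999999999999
side [0.438 0.266 0.136] 0.88 tilt 55.8
[[0.531, 0.256, 0.022], [0.521, 0.294, 0.019], [0.523, 0.282, 0.104]]
[[0.556, 0.275, 0.027], [0.52, 0.296, 0.023], [0.525, 0.255, 0.019]]
```

All three walnuts have left the pan and lie near the bowl's centre, z about 0.02. I tighten the grip and carry the tilted pan (about 56°) to free table to set it level again.

>>> {"fn": "move_arm", "kwargs": {
  "increments": [
    {"jaw":-1,"dx":0,"dy":0,"dz":0,"twist":0},
    {"jaw":-1,"dx":0.006,"dy":0.008,"dz":0,"twist":0},
    {"jaw":-1,"dx":0.013,"dy":0.016,"dz":0,"twist":0},
    {"jaw":-1,"dx":0.018,"dy":0.023,"dz":0,"twist":0},
    {"jaw":-1,"dx":0.018,"dy":0.023,"dz":0,"twist":0},
    {"jaw":-1,"dx":0.018,"dy":0.023,"dz":0,"twist":0},
    {"jaw":-1,"dx":0.018,"dy":0.023,"dz":0.005,"twist":0},
    {"jaw":-1,"dx":0.018,"dy":0.023,"dz":0.015,"twist":0},
    {"jaw":-1,"dx":0.018,"dy":0.023,"dz":0.02,"twist":0},
    {"jaw":-1,"dx":0.012,"dy":0.014,"dz":0.02,"twist":0},
    {"jaw":-1,"dx":0.005,"dy":0.007,"dz":0.018,"twist":0},
    {"jaw":-1,"dx":0,"dy":0,"dz":0.01,"twist":0}
  ],
  "force": 50
}}

```text
t: 13.67
eef_pos: [0.55, 0.0874, 0.2344]
ee_rot: [3.14, 0.003, 0.077]
force: [0.0, -0.0, -2.8]
width: 0.0157
gripper_force: 50.0
```

```bash
python3 -c "
from h import *
tilt();
f=pts('side','walnut0','bowl');pts('scene','walnut0','bowl')
cv2.imwrite('pics/s5.png',f)"
```

```text
{'t': 13.667, 'q': [0.509, 0.213, -0.331, -0.0, -1.03, 1.138], 'eef_pos': [0.55, 0.087, 0.234], 'ee_rot': [3.14, 0.003, 0.077], 'force': [0.036, -0.005, -2.808], 'moment': [-0.149, 0.131, -0.009], 'width': 0.016, 'gripper_force': 49.999}
wrist [0.598 0.088 0.044] 0.97 tilt 55.099999999999994
side [0.594 0.094 0.043] 0.67 tilt 56.5
side walnut0 [0.5958 0.0969 0.0485] 0.58
side walnut0 [0.5108 0.2917 0.0236] 0.54
side walnut0 [0.5065 0.263  0.0151] 0.38
side bowl [0.5181 0.2663 0.0023] 0.96
side bowl [0.5969 0.0981 0.0485] 0.52
scene walnut0 [0.5288 0.2529 0.0182] 0.55
scene walnut0 [0.5014 0.2651 0.0217] 0.54
scene walnut0 [0.5138 0.293  0.021 ] 0.48
scene bowl [0.5207 0.2662 0.0006] 0.63
```

View pics/s5.png

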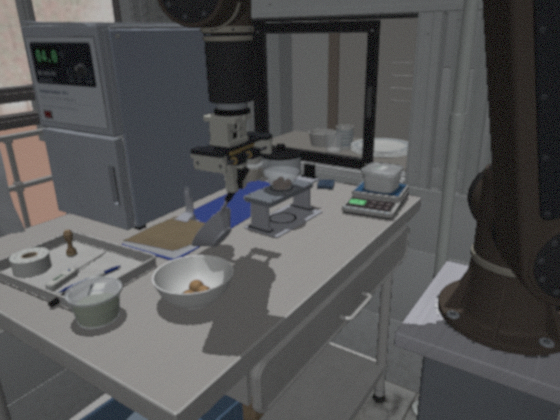

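The side picture shows the pan hanging empty at (212,228) and walnuts in the bowl at (197,288). The scene network finds all three there. Now I lower the rim to the table and roll the pan flat with a loose grip.

>>> {"fn": "move_arm", "kwargs": {
  "increments": [
    {"jaw":-1,"dx":0,"dy":0,"dz":0.007,"twist":0},
    {"jaw":-1,"dx":0,"dy":0,"dz":0.007,"twist":0},
    {"jaw":-1,"dx":-0.011,"dy":0,"dz":0.008,"twist":0},
    {"jaw":-1,"dx":-0.011,"dy":0,"dz":0.008,"twist":0},
    {"jaw":-1,"dx":-0.013,"dy":0,"dz":0.009,"twist":0},
    {"jaw":-1,"dx":-0.013,"dy":0,"dz":0.01,"twist":0},
    {"jaw":-1,"dx":-0.011,"dy":0,"dz":0.011,"twist":0},
    {"jaw":-1,"dx":-0.011,"dy":0,"dz":0.011,"twist":0},
    {"jaw":-1,"dx":0,"dy":0,"dz":0,"twist":0}
  ],
  "force": 8
}}

```text
t: 14.92
eef_pos: [0.4771, 0.0834, 0.1642]
ee_rot: [3.141, 0.003, 0.079]
force: [-3.9, 1.3, 1.7]
width: 0.0159
gripper_force: 8.0
```

```bash
python3 -c "
from h import *
tilt();"
```

```text
{'t': 14.917, 'q': [0.579, 0.176, -0.569, -0.001, -0.829, 1.071], 'eef_pos': [0.477, 0.083, 0.164], 'ee_rot': [3.141, 0.003, 0.079], 'force': [-3.921, 1.314, 1.745], 'moment': [0.202, 1.342, 0.116], 'width': 0.016, 'gripper_force': 8.011}
wrist [0.582 0.091 0.011] 0.6 tilt 28.500000000000004
side [0.582 0.095 0.014] 0.67 tilt 27.400000000000002
```

>>> {"fn": "move_arm", "kwargs": {
  "increments": [
    {"jaw":-1,"dx":-0.01,"dy":0,"dz":0.011,"twist":0},
    {"jaw":-1,"dx":-0.009,"dy":0,"dz":0.012,"twist":0},
    {"jaw":-1,"dx":-0.008,"dy":0,"dz":0.013,"twist":0},
    {"jaw":-1,"dx":-0.006,"dy":0,"dz":0.013,"twist":0},
    {"jaw":-1,"dx":-0.004,"dy":0,"dz":0.012,"twist":0},
    {"jaw":-1,"dx":-0.002,"dy":0,"dz":0.008,"twist":0},
    {"jaw":-1,"dx":0,"dy":0,"dz":0,"twist":0}
  ],
  "force": 6
}}

```text
t: 15.7
eef_pos: [0.4411, 0.0811, 0.0963]
ee_rot: [3.141, 0.001, 0.079]
force: [-2.5, 1.1, -0.5]
width: 0.0161
gripper_force: 6.0
```

```bash
python3 -c "
from h import *
tilt();pts('side','pan_grip')"
```

```text
{'t': 15.7, 'q': [0.624, 0.226, -0.721, 0.0, -0.624, 1.026], 'eef_pos': [0.441, 0.081, 0.096], 'ee_rot': [3.141, 0.001, 0.079], 'force': [-2.488, 1.134, -0.53], 'moment': [0.079, 0.621, 0.07], 'width': 0.016, 'gripper_force': 6.003}
wrist [0.58 0.09 0.  ] 0.84 tilt 2.1000000000000014
side [0.577 0.092 0.002] 0.66 tilt 1.8000000000000007
side pan_grip [0.4534 0.084  0.0417] 0.86
```

>>> {"fn": "move_arm", "kwargs": {
  "increments": [
    {"jaw":-1,"dx":-0.001,"dy":0,"dz":0.004,"twist":0},
    {"jaw":-0.4,"dx":0,"dy":0,"dz":0.002,"twist":0},
    {"jaw":-0.4,"dx":0,"dy":0,"dz":0,"twist":0},
    {"jaw":-0.4,"dx":0,"dy":0,"dz":0,"twist":0},
    {"jaw":-1,"dx":0,"dy":0,"dz":0,"twist":0},
    {"jaw":-1,"dx":0,"dy":0,"dz":0,"twist":0},
    {"jaw":-1,"dx":0,"dy":0,"dz":0,"twist":0},
    {"jaw":-1,"dx":0,"dy":0,"dz":0,"twist":0}
  ],
  "force": 60
}}

```text
t: 16.67
eef_pos: [0.4402, 0.0811, 0.0912]
ee_rot: [-3.141, -0.0, 0.079]
force: [0.5, 0.3, 0.1]
width: 0.0155
gripper_force: 60.0
```

```bash
python3 -c "
from h import *
tilt();pts('side','pan_grip','spout');pts('scene','pan','spout');f=pts('wrist','pan','spout','dispenser');cv2.imwrite('pics/w6.png',f)"
```

```text
{'t': 16.667, 'q': [0.625, 0.234, -0.729, 0.0, -0.608, 1.025], 'eef_pos': [0.44, 0.081, 0.091], 'ee_rot': [-3.141, -0.0, 0.079], 'force': [0.514, 0.303, 0.118], 'moment': [-0.007, -0.07, 0.051], 'width': 0.015, 'gripper_force': 59.999}
wrist [ 0.578  0.091 -0.   ] 0.81 tilt 0.6000000000000014
side [0.578 0.094 0.002] 0.9 tilt -0.29999999999999893
side pan_grip [0.455  0.083  0.0399] 0.8
scene pan [ 0.6076 -0.1644  0.001 ] 0.63
scene spout [ 0.6063 -0.1664  0.0064] 0.88
wrist pan [0.5763 0.0909 0.0014] 0.91
```

View pics/w6.png

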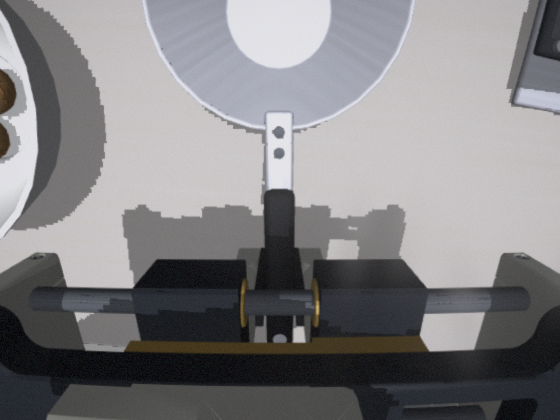

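The pan is empty, flat and gripped, with its axis at about (0.577, 0.091). I'll plan the carry into the dispenser as an arc, checking clearance to the near column and the minimum reach.

```bash
python3 - <<'E'
import numpy as np
S=np.array([.607,-.1655]);L=.1375
pf=S-L*np.array([np.cos(.2),np.sin(.2)])
W=[(.440,.081,.079),(.385,-.13,.7),(.385,-.235,.7),(*pf,.2)]
N=[13,7,12];C=np.array([.563,-.071])
for a,b,n in zip(W,W[1:],N):
    a,b=np.array(a),np.array(b);prev=a;print("--",b.round(4))
    acc=np.zeros(4)
    for i in range(1,n+1):
        u=i/n;s=u*u*(3-2*u)*.5+u*.5
        p=a+(b-a)*s;d=p-prev;y=prev[2]
        dx=d[0]*np.cos(y)+d[1]*np.sin(y);dy=d[0]*np.sin(y)-d[1]*np.cos(y)
        pan=p[:2]+L*np.array([np.cos(p[2]),np.sin(p[2])])
        print(round(dx,4),round(dy,4),"tw",round(-d[2],3),"r",np.hypot(*p[:2]).round(3),"clear",(np.hypot(*(pan-C))-.062).round(3));prev=p
E
```

```text
-- [ 0.385 -0.13   0.7  ]
-0.0034 0.0097 tw -0.029 r 0.443 clear 0.095
-0.0048 0.0126 tw -0.038 r 0.438 clear 0.087
-0.0063 0.0149 tw -0.046 r 0.432 clear 0.078
-0.0079 0.0165 tw -0.052 r 0.426 clear 0.067
-0.0095 0.0173 tw -0.056 r 0.42 clear 0.056
-0.0109 0.0175 tw -0.059 r 0.415 clear 0.045
-0.0121 0.0171 tw -0.06 r 0.411 clear 0.034
-0.0129 0.0161 tw -0.059 r 0.408 clear 0.026
-0.0132 0.0147 tw -0.056 r 0.406 clear 0.019
-0.013 0.0129 tw -0.052 r 0.405 clear 0.015
-0.0121 0.0108 tw -0.046 r 0.405 clear 0.014
-0.0105 0.0085 tw -0.038 r 0.406 clear 0.015
-0.0082 0.0061 tw -0.029 r 0.406 clear 0.017
-- [ 0.385 -0.235  0.7  ]
-0.0067 0.008 tw -0.0 r 0.41 clear 0.013
-0.0097 0.0115 tw -0.0 r 0.415 clear 0.011
-0.0114 0.0136 tw -0.0 r 0.422 clear 0.012
-0.012 0.0143 tw -0.0 r 0.43 clear 0.018
-0.0114 0.0136 tw -0.0 r 0.438 clear 0.026
-0.0097 0.0115 tw -0.0 r 0.446 clear 0.036
-0.0067 0.008 tw -0.0 r 0.451 clear 0.043
-- [ 0.4722 -0.1928  0.2   ]
0.0048 0.0012 tw 0.026 r 0.454 clear 0.039
0.0065 0.0015 tw 0.034 r 0.457 clear 0.034
0.0079 0.0015 tw 0.041 r 0.462 clear 0.029
0.0089 0.0013 tw 0.047 r 0.467 clear 0.025
0.0097 0.001 tw 0.05 r 0.473 clear 0.022
0.01 0.0005 tw 0.052 r 0.479 clear 0.022
0.01 -0.0 tw 0.052 r 0.485 clear 0.023
0.0097 -0.0005 tw 0.05 r 0.491 clear 0.026
0.009 -0.0009 tw 0.047 r 0.497 clear 0.03
0.0079 -0.0012 tw 0.041 r 0.502 clear 0.035
0.0066 -0.0013 tw 0.034 r 0.507 clear 0.039
0.0049 -0.0011 tw 0.026 r 0.51 clear 0.042
```

>>> {"fn": "move_arm", "kwargs": {
  "increments": [
    {"jaw":-1,"dx":0,"dy":0,"dz":-0.004,"twist":0},
    {"jaw":-1,"dx":0,"dy":0,"dz":-0.006,"twist":0},
    {"jaw":-1,"dx":0,"dy":0,"dz":-0.005,"twist":0},
    {"jaw":-1,"dx":0,"dy":0,"dz":0,"twist":0}
  ]
}}

```text
t: 17.7
eef_pos: [0.4402, 0.0811, 0.1072]
ee_rot: [-3.141, -0.001, 0.079]
force: [-0.0, -0.3, -2.3]
width: 0.0154
gripper_force: 60.0
```

>>> {"fn": "move_arm", "kwargs": {
  "increments": [
    {"jaw":-1,"dx":-0.0034,"dy":0.0097,"dz":0,"twist":-0.029},
    {"jaw":-1,"dx":-0.0048,"dy":0.0126,"dz":0,"twist":-0.038},
    {"jaw":-1,"dx":-0.0063,"dy":0.0149,"dz":0,"twist":-0.046},
    {"jaw":-1,"dx":-0.0079,"dy":0.0165,"dz":0,"twist":-0.052},
    {"jaw":-1,"dx":-0.0095,"dy":0.0173,"dz":0,"twist":-0.056},
    {"jaw":-1,"dx":-0.0109,"dy":0.0175,"dz":0,"twist":-0.059},
    {"jaw":-1,"dx":-0.0121,"dy":0.0171,"dz":0,"twist":-0.06},
    {"jaw":-1,"dx":-0.0129,"dy":0.0161,"dz":0,"twist":-0.059},
    {"jaw":-1,"dx":-0.0132,"dy":0.0147,"dz":0,"twist":-0.056},
    {"jaw":-1,"dx":-0.013,"dy":0.0129,"dz":0,"twist":-0.052},
    {"jaw":-1,"dx":-0.0121,"dy":0.0108,"dz":0,"twist":-0.046},
    {"jaw":-1,"dx":-0.0105,"dy":0.0085,"dz":0,"twist":-0.038}
  ]
}}

```text
t: 18.7
eef_pos: [0.3866, -0.1212, 0.1062]
ee_rot: [-3.141, 0.0, 0.672]
force: [-0.4, 0.5, -3.2]
width: 0.0155
gripper_force: 60.0
```

>>> {"fn": "move_arm", "kwargs": {
  "increments": [
    {"jaw":-1,"dx":-0.0082,"dy":0.0061,"dz":0,"twist":-0.029},
    {"jaw":-1,"dx":0,"dy":0,"dz":0,"twist":0}
  ]
}}

```text
t: 18.87
eef_pos: [0.3837, -0.1313, 0.1061]
ee_rot: [-3.141, 0.001, 0.699]
force: [-0.9, 0.6, -3.2]
width: 0.0153
gripper_force: 60.0
```

```bash
python3 -c "
from h import *
tilt(['side']);pts('wrist','pan','guide_edge','pull_tab','dispenser','spout')"
```

```text
{'t': 18.867, 'q': [0.163, 0.143, -0.801, -0.0, -0.627, 2.107], 'eef_pos': [0.384, -0.131, 0.106], 'ee_rot': [-3.141, 0.001, 0.699], 'force': [-0.949, 0.623, -3.17], 'moment': [-0.306, 0.157, -0.018], 'width': 0.015, 'gripper_force': 59.995}
side [ 0.49  -0.038  0.016] 0.94 tilt -0.3999999999999986
wrist pan [ 0.4893 -0.0415  0.0149] 0.6
wrist dispenser [ 0.606 -0.163 -0.003] 0.58
wrist spout [ 0.6044 -0.1628  0.0084] 0.7
```

>>> {"fn": "move_arm", "kwargs": {
  "increments": [
    {"jaw":-1,"dx":-0.0067,"dy":0.008,"dz":0,"twist":0},
    {"jaw":-1,"dx":-0.0097,"dy":0.0115,"dz":0,"twist":0},
    {"jaw":-1,"dx":-0.0114,"dy":0.0136,"dz":0,"twist":0},
    {"jaw":-1,"dx":-0.012,"dy":0.0143,"dz":0,"twist":0},
    {"jaw":-1,"dx":-0.0114,"dy":0.0136,"dz":0,"twist":0},
    {"jaw":-1,"dx":-0.0097,"dy":0.0115,"dz":0,"twist":0},
    {"jaw":-1,"dx":-0.0067,"dy":0.008,"dz":0,"twist":0},
    {"jaw":-1,"dx":0,"dy":0,"dz":0,"twist":0}
  ]
}}

```text
t: 19.93
eef_pos: [0.3851, -0.2362, 0.106]
ee_rot: [3.142, 0.0, 0.698]
force: [-0.5, 0.7, -2.3]
width: 0.0151
gripper_force: 60.0
```

>>> {"fn": "move_arm", "kwargs": {
  "increments": [
    {"jaw":-1,"dx":0.0048,"dy":0.0012,"dz":0,"twist":0.026},
    {"jaw":-1,"dx":0.0065,"dy":0.0015,"dz":0,"twist":0.034},
    {"jaw":-1,"dx":0.0079,"dy":0.0015,"dz":0,"twist":0.041},
    {"jaw":-1,"dx":0.0089,"dy":0.0013,"dz":0,"twist":0.047},
    {"jaw":-1,"dx":0.0097,"dy":0.001,"dz":0,"twist":0.05},
    {"jaw":-1,"dx":0.01,"dy":0.0005,"dz":0,"twist":0.052},
    {"jaw":-1,"dx":0.01,"dy":0,"dz":0,"twist":0.052},
    {"jaw":-1,"dx":0.0097,"dy":-0.0005,"dz":0,"twist":0.05},
    {"jaw":-1,"dx":0.009,"dy":-0.0009,"dz":0,"twist":0.047},
    {"jaw":-1,"dx":0.0079,"dy":-0.0012,"dz":0,"twist":0.041},
    {"jaw":-1,"dx":0.0066,"dy":-0.0013,"dz":0,"twist":0.034},
    {"jaw":-1,"dx":0.0049,"dy":-0.0011,"dz":0,"twist":0.026}
  ]
}}

```text
t: 20.93
eef_pos: [0.4726, -0.1919, 0.106]
ee_rot: [-3.141, 0.0, 0.198]
force: [-0.2, 0.7, -2.8]
width: 0.0157
gripper_force: 60.0
```

```bash
python3 -c "
from h import *
tilt(['side']);f=pts('scene','pan','spout','dispenser');cv2.imwrite('pics/c7.png',cv2.resize(f[130:280,200:380],None,fx=3,fy=3));pts('wrist','pan','spout','dispenser')"
```

```text
{'t': 20.933, 'q': [-0.0, 0.296, -0.579, -0.0, -0.696, 1.769], 'eef_pos': [0.473, -0.192, 0.106], 'ee_rot': [-3.141, 0.0, 0.198], 'force': [-0.23, 0.728, -2.798], 'moment': [-0.091, 0.339, 0.044], 'width': 0.016, 'gripper_force': 59.996}
side [ 0.608 -0.163  0.012] 0.58 tilt 1.5
scene spout [ 0.6083 -0.1662  0.0055] 0.82
wrist dispenser [ 0.6052 -0.1648 -0.0031] 0.71
```

View pics/c7.png

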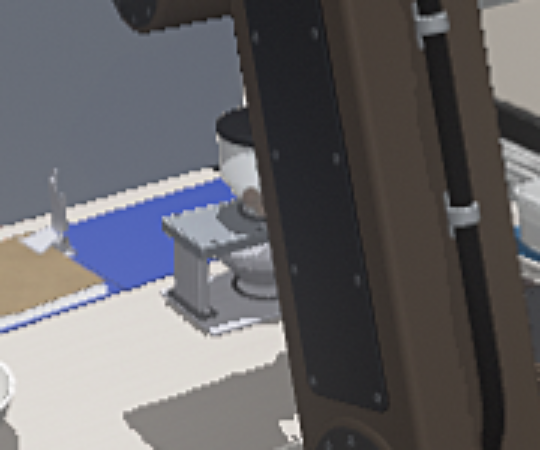

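The scene crop shows the pan inside the dispenser at (250,270), under the spout. The side network puts it at (0.608, -0.163), within 3 mm of centre. I lower and release.

>>> {"fn": "move_arm", "kwargs": {
  "increments": [
    {"jaw":-1,"dx":0,"dy":0,"dz":0.004,"twist":0},
    {"jaw":-1,"dx":0,"dy":0,"dz":0.004,"twist":0},
    {"jaw":-1,"dx":0,"dy":0,"dz":0.002,"twist":0},
    {"jaw":-1,"dx":0,"dy":0,"dz":0,"twist":0},
    {"jaw":-0.3,"dx":0,"dy":0,"dz":0,"twist":0},
    {"jaw":0,"dx":0,"dy":0,"dz":0,"twist":0},
    {"jaw":0,"dx":0,"dy":0,"dz":0,"twist":0},
    {"jaw":0,"dx":0,"dy":0,"dz":0,"twist":0},
    {"jaw":0,"dx":0,"dy":0,"dz":0,"twist":0}
  ]
}}

```text
t: 22.18
eef_pos: [0.4723, -0.1929, 0.0963]
ee_rot: [3.141, -0.001, 0.199]
force: [0.3, 0.4, 0.4]
width: 0.0412
gripper_force: 0.0
```

```bash
python3 -c "
from h import *
tilt(['side']);pts('side','pan','pan_grip','spout','pull_tab');pts('wrist','pan','dispenser','pull_tab')"
```

```text
{'t': 22.183, 'q': [-0.002, 0.311, -0.588, 0.0, -0.671, 1.773], 'eef_pos': [0.472, -0.193, 0.096], 'ee_rot': [3.141, -0.001, 0.199], 'force': [0.344, 0.379, 0.436], 'moment': [-0.061, -0.024, 0.01], 'width': 0.041, 'gripper_force': 0.0}
side [ 0.608 -0.166  0.006] 0.8 tilt 0.0
side pan [ 0.6075 -0.1621  0.0065] 0.98
side pan_grip [ 0.4851 -0.1892  0.0432] 0.98
side spout [ 0.6    -0.203   0.0901] 0.74
side spout [0.5134 0.2922 0.0211] 0.22
side pull_tab [ 0.6001 -0.2997  0.1153] 0.5
wrist dispenser [ 0.6051 -0.1644 -0.0029] 0.69
```

The pan stands released at (0.608, -0.164, 0.006). Now up, turn a quarter and over to the tab. The fingers will close across the tab's 38 mm width, so the gripper body clears the hopper.

>>> {"fn": "move_arm", "kwargs": {
  "increments": [
    {"jaw":0,"dx":0,"dy":0,"dz":-0.02,"twist":0},
    {"jaw":0,"dx":0,"dy":0,"dz":-0.035,"twist":0},
    {"jaw":0.5,"dx":0,"dy":0,"dz":-0.04,"twist":0},
    {"jaw":0.5,"dx":0,"dy":0,"dz":-0.04,"twist":0},
    {"jaw":0.5,"dx":0,"dy":0,"dz":-0.025,"twist":0},
    {"jaw":0.5,"dx":0,"dy":0,"dz":0,"twist":0.1},
    {"jaw":0.5,"dx":0,"dy":0,"dz":0,"twist":0.12},
    {"jaw":0.5,"dx":0,"dy":0,"dz":0,"twist":0.12},
    {"jaw":0.5,"dx":0,"dy":0,"dz":0,"twist":0.12},
    {"jaw":0.5,"dx":0,"dy":0,"dz":0,"twist":0.12},
    {"jaw":0.5,"dx":0,"dy":0,"dz":0,"twist":0.12},
    {"jaw":0.5,"dx":0,"dy":0,"dz":0,"twist":0.12}
  ]
}}

```text
t: 23.73
eef_pos: [0.4719, -0.193, 0.2561]
ee_rot: [3.142, 0.0, -0.627]
force: [-0.9, -0.4, -0.3]
width: 0.066
gripper_force: 0.0
```

>>> {"fn": "move_arm", "kwargs": {
  "increments": [
    {"jaw":0.5,"dx":0,"dy":0,"dz":0,"twist":0.12},
    {"jaw":0.5,"dx":0,"dy":0,"dz":0,"twist":0.12},
    {"jaw":0.5,"dx":0,"dy":0,"dz":0,"twist":0.12},
    {"jaw":0.5,"dx":0,"dy":0,"dz":0,"twist":0.12},
    {"jaw":0.5,"dx":0,"dy":0,"dz":0,"twist":0.12},
    {"jaw":0.5,"dx":0,"dy":0,"dz":0,"twist":0.12},
    {"jaw":0.5,"dx":0,"dy":0,"dz":0,"twist":0.12},
    {"jaw":0.5,"dx":0,"dy":0,"dz":0,"twist":0.12},
    {"jaw":0.5,"dx":0,"dy":0,"dz":0,"twist":0}
  ]
}}

```text
t: 24.48
eef_pos: [0.4719, -0.193, 0.2561]
ee_rot: [3.141, 0.0, -1.586]
force: [-0.5, 0.0, 0.1]
width: 0.0657
gripper_force: 0.0
```

```bash
python3 -c "
from h import *
st();pts('side','pan','pull_tab','guide_edge');f=pts('wrist','pan','dispenser','pull_tab','guide_edge');cv2.imwrite('pics/w8.png',f)"
```

```text
{'t': 24.483, 'q': [-0.003, 0.115, -0.399, -0.0, -1.057, -0.013], 'eef_pos': [0.472, -0.193, 0.256], 'ee_rot': [3.141, 0.0, -1.586], 'force': [-0.475, 0.0, 0.092], 'moment': [0.119, -0.012, -0.018], 'width': 0.066, 'gripper_force': 0.0}
side pan [ 0.6085 -0.163   0.0035] 0.61
side pan [ 0.485  -0.1884  0.0416] 0.52
side pull_tab [ 0.5987 -0.302   0.112 ] 0.52
side guide_edge [ 0.6006 -0.2529  0.0869] 0.81
wrist dispenser [ 0.6045 -0.1653 -0.0039] 0.58
wrist dispenser [ 0.4857 -0.191   0.0471] 0.39
wrist pull_tab [ 0.5978 -0.301   0.1122] 0.67
wrist guide_edge [ 0.5984 -0.2577  0.087 ] 0.92
```

View pics/w8.png

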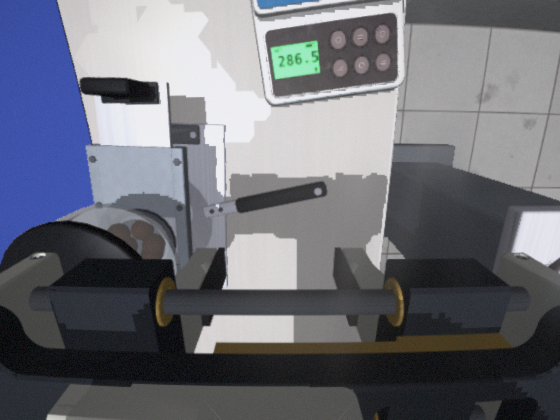

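The wrist picture shows the black tab at (120,88) on the end of the slide, the pan handle at (285,195), and the scale beyond at (330,60), clear of the way. I move over the tab and look once more.

>>> {"fn": "move_arm", "kwargs": {
  "increments": [
    {"jaw":0.5,"dx":0.012,"dy":-0.015,"dz":0,"twist":0.02},
    {"jaw":0.5,"dx":0.025,"dy":-0.03,"dz":0,"twist":0},
    {"jaw":0.5,"dx":0.027,"dy":-0.033,"dz":0,"twist":0},
    {"jaw":0.5,"dx":0.025,"dy":-0.03,"dz":0,"twist":0},
    {"jaw":0.5,"dx":0.015,"dy":-0.018,"dz":0,"twist":0},
    {"jaw":0.5,"dx":0.002,"dy":-0.003,"dz":0.01,"twist":0},
    {"jaw":0.5,"dx":0,"dy":0,"dz":0.02,"twist":0},
    {"jaw":0.5,"dx":0,"dy":0,"dz":0.01,"twist":0},
    {"jaw":0.5,"dx":0,"dy":0,"dz":0,"twist":0}
  ]
}}

```text
t: 25.68
eef_pos: [0.5956, -0.3012, 0.2128]
ee_rot: [3.136, 0.002, -1.601]
force: [0.5, 0.0, -0.2]
width: 0.0656
gripper_force: 0.0
```

```bash
python3 -c "
from h import *
st();pts('side','pull_tab','guide_edge');pts('scene','pull_tab');f=pts('wrist','pull_tab','guide_edge')
for c in ['side','wrist','scene']: print(c,[np.round(d['position'],3).tolist() for d in arm.find_in(c,'pull_tab')[:2]])"
```

```text
{'t': 25.683, 'q': [-0.177, 0.404, -0.106, -0.001, -1.066, 0.147], 'eef_pos': [0.596, -0.301, 0.213], 'ee_rot': [3.136, 0.002, -1.601], 'force': [0.5, 0.033, -0.237], 'moment': [0.103, 0.041, -0.004], 'width': 0.066, 'gripper_force': 0.0}
side pull_tab [ 0.6011 -0.2975  0.1126] 0.66
side pull_tab [0.5139 0.2919 0.023 ] 0.57
side guide_edge [ 0.6042 -0.2543  0.0855] 0.93
wrist pull_tab [ 0.5971 -0.3016  0.1114] 0.93
wrist guide_edge [ 0.6017 -0.2561  0.0926] 0.72
side [[0.595, -0.295, 0.099]]
wrist [[0.598, -0.296, 0.089]]
scene [[0.598, -0.106, 0.093]]
```

>>> {"fn": "move_arm", "kwargs": {
  "increments": [
    {"jaw":0.5,"dx":0,"dy":-0.001,"dz":0.015,"twist":0},
    {"jaw":0.5,"dx":0,"dy":0,"dz":0.02,"twist":0},
    {"jaw":0.5,"dx":0,"dy":0,"dz":0.013,"twist":0},
    {"jaw":0.5,"dx":0,"dy":0,"dz":0.005,"twist":0},
    {"jaw":-1,"dx":0,"dy":0,"dz":0,"twist":0},
    {"jaw":-1,"dx":0,"dy":0,"dz":0,"twist":0},
    {"jaw":-1,"dx":0,"dy":0,"dz":0,"twist":0},
    {"jaw":-1,"dx":0,"dy":0,"dz":0,"twist":0},
    {"jaw":-1,"dx":0,"dy":0,"dz":0,"twist":0},
    {"jaw":-1,"dx":0,"dy":0,"dz":0,"twist":0}
  ],
  "force": 40
}}

```text
t: 27.07
eef_pos: [0.5984, -0.302, 0.1641]
ee_rot: [-3.141, -0.0, -1.601]
force: [-1.9, 1.4, 4.0]
width: 0.0377
gripper_force: 40.0
```

```bash
python3 -c "
from h import *
st();pts('side','pull_tab','pan')"
```

```text
{'t': 27.067, 'q': [-0.177, 0.449, -0.158, 0.0, -0.963, 0.147], 'eef_pos': [0.598, -0.302, 0.164], 'ee_rot': [-3.141, -0.0, -1.601], 'force': [-1.932, 1.369, 4.039], 'moment': [0.365, 0.598, -0.146], 'width': 0.038, 'gripper_force': 40.001}
side pull_tab [ 0.6003 -0.2974  0.1108] 0.54
side pan [ 0.6086 -0.1651  0.006 ] 0.63
```

The tab is gripped, 37.7 mm wide. I pull 50 mm along the slide.

>>> {"fn": "move_arm", "kwargs": {
  "increments": [
    {"jaw":-1,"dx":0.004,"dy":0,"dz":0,"twist":0},
    {"jaw":-1,"dx":0.007,"dy":0,"dz":0,"twist":0},
    {"jaw":-1,"dx":0.008,"dy":0,"dz":0,"twist":0},
    {"jaw":-1,"dx":0.008,"dy":0,"dz":0,"twist":0},
    {"jaw":-1,"dx":0.008,"dy":0,"dz":0,"twist":0},
    {"jaw":-1,"dx":0.007,"dy":0,"dz":0,"twist":0},
    {"jaw":-1,"dx":0.005,"dy":0,"dz":0,"twist":0},
    {"jaw":-1,"dx":0.003,"dy":0,"dz":0,"twist":0},
    {"jaw":-1,"dx":0,"dy":0,"dz":0,"twist":0},
    {"jaw":-1,"dx":0,"dy":0,"dz":0,"twist":0},
    {"jaw":-1,"dx":0,"dy":0,"dz":0,"twist":0},
    {"jaw":-1,"dx":0,"dy":0,"dz":0,"twist":0}
  ]
}}

```text
t: 28.22
eef_pos: [0.5962, -0.3507, 0.1641]
ee_rot: [3.141, 0.002, -1.601]
force: [-5.3, 8.2, 9.2]
width: 0.0377
gripper_force: 40.0
```

```bash
python3 -c "
from h import *
st();f=pts('side','pull_tab','red_line','guide_edge','pan','hazelnut0');g=pts('scene','pan','hazelnut0','red_line','guide_edge');w=pts('wrist','red_line','guide_edge','pull_tab','hazelnut0','pan')
for n,i in zip('fgw',(f,g,w)): cv2.imwrite('pics/e'+n+'.png',i)
cv2.imwrite('pics/e.png',np.hstack([cv2.resize(f[150:260,220:340],(400,366)),cv2.resize(w[:330,:],(400,366))]))
for c in ['side','scene','wrist']: print(c,[(np.round(d['position'],3).tolist(),round(d['score'],2)) for d in arm.find_in(c,'hazelnut0')])"
```

```text
{'t': 28.217, 'q': [-0.251, 0.481, -0.103, -0.002, -0.988, 0.222], 'eef_pos': [0.596, -0.351, 0.164], 'ee_rot': [3.141, 0.002, -1.601], 'force': [-5.328, 8.162, 9.163], 'moment': [3.134, 1.641, -0.098], 'width': 0.038, 'gripper_force': 40.004}
side pull_tab [ 0.5983 -0.347   0.1121] 0.74
side pull_tab [ 0.5802 -0.1857  0.0324] 0.23
side red_line [ 0.5991 -0.2514  0.0878] 0.68
side guide_edge [ 0.6007 -0.25    0.0882] 0.84
side pan [ 0.6073 -0.1653  0.0059] 0.71
side hazelnut0 [ 0.5808 -0.1882  0.032 ] 0.39
side hazelnut0 [ 0.6241 -0.175   0.0188] 0.37
scene pan [ 0.6096 -0.1684  0.007 ] 0.73
scene hazelnut0 [ 0.612  -0.1445  0.0177] 0.51
scene guide_edge [0.5007 0.2625 0.0223] 0.55
wrist pull_tab [ 0.5973 -0.3481  0.1124] 0.86
wrist pan [ 0.4256 -0.4487  0.0398] 0.24
side []
scene []
wrist [([0.597, -0.352, 0.086], 0.53)]
```

View pics/e.png

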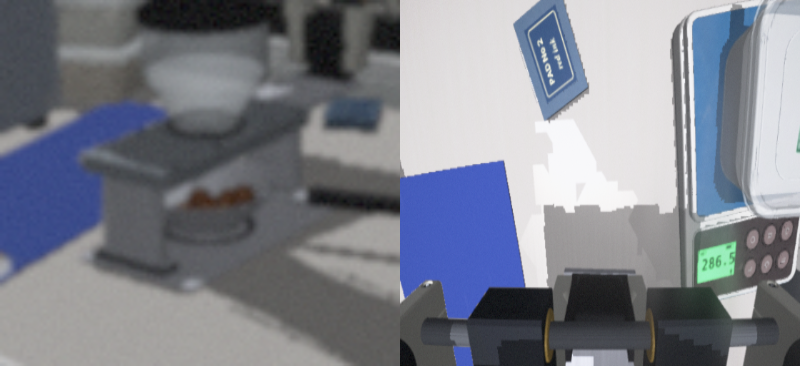

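The side crop shows an empty hopper at (205,80) and brown nuts in the pan at (220,198). The red line (y -0.251) is level with the guide edge (y -0.250). I've now used all my picture views (11, one past the limit of 10), so the last check is numeric.

>>> {"fn": "move_arm", "kwargs": {
  "increments": [
    {"jaw":-1,"dx":0.001,"dy":0,"dz":0,"twist":0},
    {"jaw":-1,"dx":0,"dy":0,"dz":0,"twist":0},
    {"jaw":-1,"dx":0,"dy":0,"dz":0,"twist":0},
    {"jaw":-1,"dx":0,"dy":0,"dz":0,"twist":0},
    {"jaw":-1,"dx":0,"dy":0,"dz":0,"twist":0},
    {"jaw":-1,"dx":0,"dy":0,"dz":0,"twist":0}
  ]
}}

```text
t: 29.72
eef_pos: [0.5962, -0.3516, 0.1641]
ee_rot: [3.141, 0.002, -1.601]
force: [-5.7, 8.5, 9.9]
width: 0.0377
gripper_force: 40.0
```

```bash
python3 -c "
from h import *
st();f=pts('side','pull_tab','red_line','guide_edge','pan','hazelnut0','walnut0')
def br(i,a,b,c,d):
    r=i[a:b,c:d].astype(int);return int(((r[...,2]-r[...,0])>25).sum())
s0=cv2.imread('pics/side0.png')
for n,i in (('start',s0),('now',f)): print(n,'hopper',br(i,150,190,262,304),'under',br(i,195,235,255,310))
g=pts('scene','walnut0','bowl','hazelnut0')
"
```

```text
{'t': 29.717, 'q': [-0.253, 0.482, -0.101, -0.002, -0.989, 0.224], 'eef_pos': [0.596, -0.352, 0.164], 'ee_rot': [3.141, 0.002, -1.601], 'force': [-5.745, 8.545, 9.895], 'moment': [3.113, 1.651, -0.11], 'width': 0.038, 'gripper_force': 40.005}
side pull_tab [ 0.5968 -0.3474  0.1119] 0.78
side pull_tab [ 0.4302 -0.4517  0.0427] 0.51
side red_line [ 0.6001 -0.2517  0.0888] 0.92
side guide_edge [ 0.6015 -0.25    0.0878] 0.96
side pan [ 0.6082 -0.1633  0.009 ] 0.79
side hazelnut0 [ 0.5807 -0.1843  0.0309] 0.57
side hazelnut0 [ 0.6224 -0.1739  0.0214] 0.47
side hazelnut0 [0.5043 0.2622 0.0206] 0.39
side walnut0 [0.5294 0.2545 0.021 ] 0.68
side walnut0 [ 0.6195 -0.1743  0.0199] 0.58
side walnut0 [0.5128 0.2936 0.0229] 0.51
start hopper 0 under 0
now hopper 0 under 54
scene walnut0 [0.5029 0.2664 0.0198] 0.58
scene walnut0 [0.5132 0.2911 0.0196] 0.46
scene walnut0 [0.5289 0.253  0.0217] 0.39
scene bowl [5.207e-01 2.667e-01 5.000e-04] 0.84
scene hazelnut0 [ 0.6109 -0.1477  0.0185] 0.34
```

```bash
python3 -c "
from h import *
print(arm.job_done())"
```

```text
the job is handed in; nothing more can be done
None
```

I handed the job in at about 30 s: the three walnuts are in the bowl, the pan stands released under the spout, and the gripper holds the slide at the red line (within about 2 mm). The hopper looks empty with the nuts in the pan, but I couldn't count all six hazelnuts, the hand-in returned no verdict, and I viewed 11 pictures, one over the limit of 10.

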